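Flip the tea caddy open

TASK

A kitchen timer stands in the way in front of the wooden tea caddy: push it sideways along the worktop, keeping it upright, until no part of it is in front of the caddy. Only then flip the lid up by its steel front tab with the fingertips and over past upright, so that it rests fully open by its own weight. Pick nothing up, and leave the other things where they stand.

Things in the scene. Friction and masses are not known exactly. Their poses are not given: they have to be found in the camera images.
- caddy: Low wooden tea caddy (box with a hinged lid), fixed to the worktop, 90 mm deep (its x) by 130 mm wide (its y), 70 mm high without the lid. Origin: centre of its underside, on the worktop. Its -x side is the front, facing the robot; z up. The lid's tab reaches 28 mm out in front of it.
- caddy_lid (a joint): Lid hinge, rad: 0 = shut, 1.57 = lid upright, 1.95 = fully open against its stop. No spring and hardly any friction: the lid (150 g) falls shut below about 1.4 and falls open by itself above about 1.55.
- hinge (a point): Middle of the lid's hinge line, fixed on the caddy: 45 mm behind its centre (local +x), 71 mm above the worktop. The hinge line runs along the caddy's y. The shut lid is a wooden panel 8 mm thick, from 71 to 79 mm above the worktop, reaching 93 mm forward of the hinge line, 134 mm wide.
- tab (a point): Middle of the free front edge (rounded, 5 mm thick) of the lid's steel finger tab. The tab is a 3 mm plate 56 mm wide at the middle of the lid's front edge, rising outward at 34 degrees; shut, this edge lies 116 mm in front of the hinge line and 20 mm above it (91 mm above the worktop). A fingertip fits under it, in front of the caddy. Moves with the lid.
- timer: White round wind-up kitchen timer, 63 mm diameter up to 39 mm height, with a 32 mm wide knob on top up to 48 mm; about 90 g, upright and loose on the worktop in front of the caddy's tab, 12 to 20 mm short of it seen from above. Origin: centre of its underside; z up. Its own yaw is arbitrary. Pushed low on its side it slides upright.
- mug: Bystander, loose: dotted mug, 82 mm diameter with handle 114 mm, 91 mm high, beside the caddy. Origin: centre of its underside.
- tumbler: Bystander, loose: clear glass tumbler, 81 mm diameter, 93 mm high, beside the caddy. Origin: centre of its underside.
- shaker: Bystander, loose: salt shaker, 44 mm diameter, 90 mm high, to the left of the timer. Origin: centre of its underside.
- spice: Bystander, loose: spice jar with dark cap, 41 mm diameter, 105 mm high, to the right of the caddy. Origin: centre of its underside.
- teaspoon: Bystander, loose: steel teaspoon, 130 mm long, 26 mm wide, 11 mm high, lying to the left of the caddy. Origin: centre of its underside.

How it is judged (in metres and radians):
On the way, in this order (a step that is already met when the one before it is completed fails the run):
1. the timer stands at rest clear of the caddy's front, the lid still shut ((y of timer in the frame of caddy above 0.092 m or y of timer in the frame of caddy below -0.092 m) and linear speed of timer below 0.02 m/s and value of joint caddy_lid below 0.1 rad), for 0.2 s.
2. the lid has gone over past upright and lies open (value of joint caddy_lid above 1.85 rad), for 0.2 s.
At the end, for the whole second after the job is handed in: The lid rests open by itself beyond 1.85 rad; the timer stands upright (within 0.1 rad) and at rest on the worktop, its centre more than 92 mm to either side of the caddy's middle line (no part of it in front of the caddy, to within 5 mm); bystanders have moved less than 30 mm ((y of timer in the frame of caddy above 0.092 m or y of timer in the frame of caddy below -0.092 m) and angle between timer's own z axis and vertical below 0.1 rad and height (world z) of timer between -0.01 and 0.01 m and linear speed of timer below 0.02 m/s and value of joint caddy_lid above 1.85 rad and velocity of joint caddy_lid below 0.1 rad/s); the robot touches nothing.
It fails at once if the timer is lifted off the worktop (height (world z) of timer above 0.02 m).
It fails at once if the timer is tipped (angle between timer's own z axis and vertical above 0.4 rad).
It fails at once if the lid is opened while the timer still stands in front of the caddy (not (y of timer in the frame of caddy above 0.092 m or y of timer in the frame of caddy below -0.092 m) and value of joint caddy_lid above 0.3 rad).
It fails at once if a bystander is moved more than 30 mm (distance of any of mug, tumbler, shaker, spice, teaspoon from where it was at the start of the episode above 0.03 m).
It also fails if it takes over 58 s, if anything falls off the work surface, if the arm or the gripper's body presses on something with over 40 N, if the wrist force passes 120 N, or if a joint passes its speed limit or range.

ROBOT

A 6-joint arm with a two-finger parallel gripper is mounted at the origin on a cart in front of the work surface, level with it; the furniture and walls round the work are solid. World frame = base frame: x ahead of the robot, y to its left, z up, the work surface at z = 0. Lengths are in mm, angles in degrees, forces in N, time in s.
With the tool pointing down it reaches from about 225 to 725 mm from the base axis. Payload 3.1 kg.
Tool frame: the origin (TCP) lies between the finger pads; the fingertips stand 22 mm ahead of it and the grasp point (between the pads) lies 3 mm ahead of it; z points along the fingers, y is the line along which they close (so a half turn about z gives the same grasp; the last joint's range is limited). The gripper opens to 85 mm and grips with 20 to 120 N. Pads are 22 mm wide; open, the fingers measure 114 mm over their backs; the gripper's body (76 mm by 85 mm) begins 54 mm behind the grasp point. The pads swing forward as they close: fully open they stand 13 mm farther back than shut.
Start: joints at [-76.937, 2.75, 5.684, 92.934, 0, 82.678], TCP at [182.863, -492.116, 253.312] pointing down, gripper open.
Joint ranges: [-166.93, 166.93], [-56.73, 111.36], [-69.38, 81.34], [-121.58, 131.49], [-85.45, 84.26], [-180, 180]. Speed limits (degrees/s): [159.86, 159.86, 180, 180, 180, 180].

INTERFACE

Orientations are given as [roll, pitch, yaw] about the fixed x, y, z axes, in that order (R = Rz(yaw) Ry(pitch) Rx(roll)).
In Python, from workcell import arm gives the robot as it stands.
- The arm moves only by the tool play_rows, never from a script. Its arguments are lists of equal length, an entry for each row: "grip": the opening, from -1 (shut) to 1 (fully open); "travel": the shift along the tool's x, y, z normalised to -1 to 1, where 1 is 0.15 m, a list of three; "angular": the turn, a rotation vector about the tool's x, y, z normalised to -1 to 1, where 1 is 360 degrees, a list of three. A call has 1 to 5 rows; each row is the pose to reach, as a shift and turn from the pose commanded when the call began, along the tool's axes at that moment, turning the shorter way round; what a row does not reach only later rows make up. A row lasts 1/8 s, in which the tool goes at most 62.5 mm and 10.7 degrees, less where a joint would pass 70% of its speed; a pose out of reach is approached as far as the arm can. A call with a number of a shift or a turn outside -1 to 1 is refused whole. A call with a gripper value outside its range is refused whole. The fingers move at their own pace and stop on an object; "force" is the grip in N (left out, the last holds). Time passes only in rows, so rows that repeat a pose let the fingers close. It gives the time, the measured TCP pose, the force, the opening and the grip force at its end, in the units of the state.
- arm.observe(): the state, without advancing time (a new reading comes with each control period).
- arm.capture(name): name is "scene" or "top" or "wrist"; returns a dict with "pixels" (400x640x3 uint8, red, green, blue), "fovy" (degrees; the focal length in pixels is half the picture's height over the tangent of half this angle, whatever the lens; pixels are square), "cx", "cy" (the principal point, pixels), "rvec" (rotation vector, rad) and "tvec" (3), from world to camera coordinates, as OpenCV has them. Camera axes: x right, y down, z forward; pixel columns grow to the right and rows downward; lengths in mm; the calibration is good to about 2 mm. A picture is of the moment at which its call begins. There is no depth.
- arm.finish_job(): hands the job in; it is judged then, once.
The state is a dict: "time": time; "q": joint angles; "joint_vel": joint speeds; "effort": joint torques, N m; "ee_pos": TCP position; "ee_rot": TCP orientation; "ft_force": force on the tool from outside, world axes, zero at the start; "ft_torque": the same for the moment, N m; "opening": opening from 0.0 (shut) to 1.0 (fully open); "grip_force": force on a finger pad.
Only numpy, scipy, OpenCV 4.12 (cv2) and the standard library are available. Lean on these libraries where they do the work, as an engineer would, in place of code of your own. Each camera call takes 0.05 s, during which the arm holds its last target. There are 200 camera calls.

## Working session

There is one attempt and no reset: what is moved stays moved. The work goes in short steps, Python scripts to look and compute and a tool call to move; the robot and the scene stay as the last step left them, time stands still between calls to the robot, and variables do not carry over. Pictures are saved under pics/ and viewed, at most 14 in all, crops included, and the job is handed in when it is done.

Besides the shell and the picture viewer there is one more tool, called after "Call:" as name(argument=value, ...) on one line, values as JSON. play_rows: Moves the arm, as the interface text tells. Its arguments: {"type":"object","properties":{"grip":{"type":"array"},"travel":{"type":"array"},"angular":{"type":"array"},"force":{"type":"number"}},"required":["grip","travel","angular"]}

```bash
mkdir -p pics; ls; cat > h.py <<'E'
import numpy as np, cv2
from workcell import arm
def cap(n,f):
    c=arm.capture(n); cv2.imwrite(f'pics/{f}.png',c['pixels'][:,:,::-1]); np.save(f'pics/{f}.npy',c,allow_pickle=True); return c
def load(f): return np.load(f'pics/{f}.npy',allow_pickle=True).item()
def ray(c,u,v,z):
    f=200/np.tan(np.radians(c['fovy'])/2)
    R=cv2.Rodrigues(np.array(c['rvec'],float))[0]; t=np.array(c['tvec'],float).ravel()
    o=-R.T@t; d=R.T@np.array([(u-c['cx'])/f,(v-c['cy'])/f,1.])
    return (o+d*(z-o[2])/d[2]).round(1)
def proj(c,P):
    f=200/np.tan(np.radians(c['fovy'])/2)
    R=cv2.Rodrigues(np.array(c['rvec'],float))[0]; t=np.array(c['tvec'],float).ravel()
    p=R@np.array(P,float)+t; return (p[:2]/p[2]*f+[c['cx'],c['cy']]).round(1)
E
python3 - <<'E'
from h import *
a=cap('scene','s0');b=cap('top','t0')
s=arm.observe();print(s['ee_pos'],s['ee_rot'],s['time'])
for c in(a,b):print(c['fovy'],c['cx'],c['cy'],c['rvec'],c['tvec'])
E
```

```text
pics
[ 182.73489889 -491.61884005  252.19951695] [-1.79875160e+02 -1.44769591e-02  2.03838586e+01] 0.1
57.816031751496645 316.6324976728632 209.36819707703577 [ 0.72324425 -2.52085496  1.2645508 ] [538.57704499 192.64469608 811.04001856]
49.38797450785277 318.37377429352233 203.89971248261412 [ 2.10401562 -2.12525696  0.21642235] [ 146.89585881  548.73504071 1015.9330238 ]
```

View pics/t0.png

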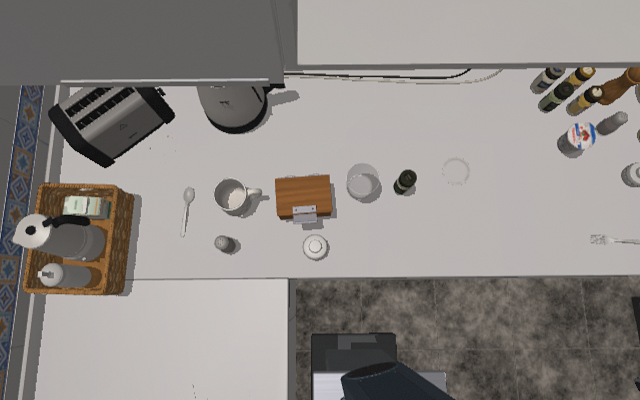

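View pics/s0.png

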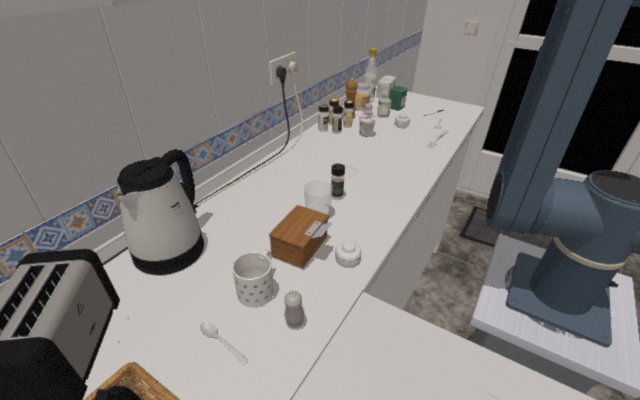

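The top view shows the caddy at (304,198), the tab at (304,213), the timer at (315,246), the shaker at (225,244), the mug at (235,197), the tumbler at (363,182) and the spice jar at (405,181).

```bash
python3 - <<'E'
from h import *
c=load('t0')
hsv=cv2.cvtColor(c['pixels'],cv2.COLOR_RGB2HSV)
m=cv2.inRange(hsv,(5,80,50),(20,255,230)); m[:, :270]=0; m[:,340:]=0; m[:170]=0; m[225:]=0
cn=max(cv2.findContours(m,0,1)[0],key=cv2.contourArea); r=cv2.minAreaRect(cn); print(r)
P=np.array([ray(c,*p,79) for p in cv2.boxPoints(r)]);print(P)
print('ang of edges',[np.degrees(np.arctan2(*(P[(i+1)%4]-P[i])[[1,0]])).round(1) for i in range(4)],[np.linalg.norm(P[(i+1)%4]-P[i]).round(1) for i in range(4)], P.mean(0))
print('timer knob',ray(c,315.5,243,48))
print('tab',ray(c,293,221,91),ray(c,317,219,91))
for n,u,v,z in[('shaker',222,240,90),('mug',234,193,91),('tumbler',363,176,93),('spice',408,176,105),('counter edge',300,277,0),('ce',600,277,0),('ce',150,279,0)]:print(n,ray(c,u,v,z))
g=cv2.resize(c['pixels'][160:270,210:430],None,fx=3.6,fy=3.6,interpolation=2);cv2.imwrite('pics/t0c.png',g[:,:,::-1])
E
```

```text
((303.0965576171875, 196.65863037109375), (41.02446746826172, 55.05915832519531), 85.2363510131836)
[[609.8 249.1  79. ]
 [620.  115.1  79. ]
 [518.4 108.4  79. ]
 [508.6 239.9  79. ]]
ang of edges [np.float64(-85.6), np.float64(-176.2), np.float64(94.3), np.float64(5.2)] [np.float64(134.4), np.float64(101.8), np.float64(131.9), np.float64(101.6)] [564.2   178.125  79.   ]
timer knob [454.6 149.3  48. ]
tab [502.3 201.8  91. ] [506.5 145.1  91. ]
shaker [459.  368.3  90. ]
mug [571.7 343.2  91. ]
tumbler [610.1  33.2  93. ]
spice [605.7 -72.6 105. ]
counter edge [374.9 189.3   0. ]
ce [ 367.4 -563.3    0. ]
ce [373.8 565.3   0. ]
```

View pics/t0c.png

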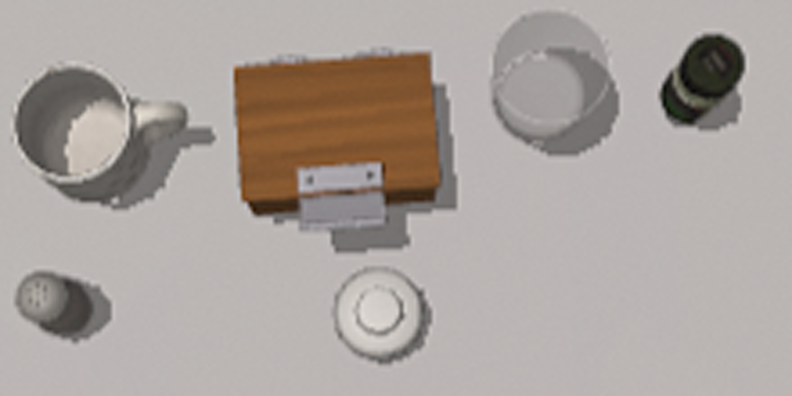

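```bash
cat >> h.py <<'E'
from scipy.spatial.transform import Rotation as Ro
def tool(a,yaw): # tilt a deg forward
    return Ro.from_euler('z',yaw,degrees=True)*Ro.from_euler('xyz',[180,-a,0],degrees=True)
def cur():
    s=arm.observe(); return np.array(s['ee_pos'],float),Ro.from_euler('xyz',s['ee_rot'],degrees=True)
def plan(targets,p=None,R=None):
    """targets: (tip pos,R) -> rows relative to the start pose"""
    if p is None: p,R=cur()
    for tip,Rt in targets:
        q=np.array(tip,float)-Rt.apply([0,0,22])
        print((R.inv().apply(q-p)/150).round(3).tolist(),((R.inv()*Rt).as_rotvec()/(2*np.pi)).round(4).tolist())
E
python3 - <<'E'
from h import *
c=load('t0')
f=lambda x,y,z:ray(c,210+x/3.6,160+y/3.6,z)
L=[f(235,67,79),f(430,53,79),f(440,187,79),f(243,200,79)]
print(L, 'tab',f(303,230,91),f(385,222,91),'knob',f(380,310,48),'body',f(379,313,36))
s=load('s0');print('s knob',ray(s,347.5,246,48))
v=L[0]-L[1]+L[3]-L[2]; yaw=np.degrees(np.arctan2(-v[0],v[1]));print('yaw',yaw)
ctr=np.mean(L,0); k=f(380,310,48)
d=Ro.from_euler('z',-yaw,degrees=True).apply(k-ctr);print('lid ctr',ctr,'timer local',d)
R=tool(35,4.3)
print(tool(0,20.38).as_matrix().round(2)[:,2],R.as_matrix().round(2))
p,R0=cur()
plan([((300,-350,231),tool(0,20.38))])
E
```

```text
[array([609.5, 245.9,  79. ]), array([618. , 113.6,  79. ]), array([525.4, 108.4,  79. ]), array([517.9, 239.7,  79. ])] tab [495.4 199.   91. ] [500.1 145.2  91. ] knob [447.  149.3  48. ] body [446.2 150.   36. ]
s knob [450.7 156.8  48. ]
yaw 3.473479250153023
lid ctr [567.7 176.9  79. ] timer local [-122.15045599  -20.2365042   -31.        ]
[ 0. -0. -1.] [[ 0.82  0.07  0.57]
 [ 0.06 -1.    0.04]
 [ 0.57  0.   -0.82]]
[1.062, -0.613, -0.004] [-0.0003, -0.0, 0.0]
```

Call:
play_rows(grip=[-1,-1,-1,-1], travel=[[0.24,-0.16,0],[0.48,-0.32,0],[0.72,-0.48,0],[0.95,-0.64,0]], angular=[[0,0,0],[0,0,0],[0,0,0],[0,0,0]])

```text
time: 0.6
ee_pos: [283.5, -351.1, 252.7]
ee_rot: [-179.9, -0.0, 20.4]
ft_force: [-0.0, -0.5, 0.3]
opening: 0.147
grip_force: 0.0
```

Call:
play_rows(grip=[-1,-1,-1,-1], travel=[[0.24,-0.16,0],[0.48,-0.32,0],[0.72,-0.48,0],[0.95,-0.64,0]], angular=[[0,0,0],[0,0,0],[0,0,0],[0,0,0]])

```text
time: 1.1
ee_pos: [383.6, -211.5, 252.8]
ee_rot: [-180.0, 0.0, 20.4]
ft_force: [0.6, -0.1, 0.3]
opening: 0.003
grip_force: 0.0
```

Call:
play_rows(grip=[-1,-1,-1,-1], travel=[[0.1,-0.22,0],[0.2,-0.44,0],[0.3,-0.66,0],[0.41,-0.88,0]], angular=[[0,0,0],[0,0,0],[0,0,0],[0,0,0]])

```text
time: 1.6
ee_pos: [394.5, -66.5, 252.8]
ee_rot: [-180.0, 0.0, 20.4]
ft_force: [-0.1, 0.2, 0.9]
opening: 0.002
grip_force: 0.0
```

Call:
play_rows(grip=[-1,-1,-1,-1], travel=[[0.1,-0.22,0],[0.2,-0.44,0],[0.3,-0.66,0],[0.41,-0.88,0]], angular=[[0,0,0],[0,0,0],[0,0,0],[0,0,0]])

```text
time: 2.1
ee_pos: [406.1, 78.6, 252.8]
ee_rot: [-180.0, 0.0, 20.4]
ft_force: [0.1, -0.6, -0.1]
opening: 0.007
grip_force: 0.0
```

Call:
play_rows(grip=[-1,-1,-1,-1,-1], travel=[[0.1,-0.22,0],[0.2,-0.44,0],[0.3,-0.66,0],[0.41,-0.88,0],[0.41,-0.88,0]], angular=[[0,0,0],[0,0,0],[0,0,0],[0,0,0],[0,0,0]])

```text
time: 2.72
ee_pos: [417.7, 224.3, 252.3]
ee_rot: [-180.0, 0.1, 20.6]
ft_force: [-0.4, -0.3, 0.6]
opening: 0.001
grip_force: 0.0
```

```bash
python3 - <<'E'
from h import *
plan([((450,222,110),tool(35,4))])
E
```

```text
[0.117, 0.067, 0.829] [-0.0141, 0.0968, 0.0446]
```

Call:
play_rows(grip=[-1,-1,-1,-1,-1], travel=[[0.03,0.02,0.2],[0.06,0.03,0.4],[0.09,0.05,0.6],[0.117,0.067,0.829],[0.117,0.067,0.829]], angular=[[-0.0035,0.024,0.011],[-0.007,0.048,0.022],[-0.0105,0.073,0.033],[-0.0141,0.0968,0.0446],[-0.0141,0.0968,0.0446]])

```text
time: 3.35
ee_pos: [437.2, 136.7, 105.7]
ee_rot: [-179.6, -33.2, 8.8]
ft_force: [-0.8, -0.2, -2.6]
opening: -0.003
grip_force: 0.0
```

```bash
python3 - <<'E'
from h import *
w=cap('wrist','w1'); t=cap('top','t1')
p,R=cur();print(p,R.as_euler('xyz',degrees=True),'tip',R.apply([0,0,22])+p)
plan([((448,222,14),tool(35,4))])
g=cv2.resize(t['pixels'][150:290,200:400],None,fx=4,fy=4)[:,:,::-1]
cv2.imwrite('pics/t1c.png',g)
E
```

```text
[446.62726333 138.33950604 121.88296643] [-179.58302473  -34.58428908    8.78330654] tip [458.9436419  140.40451335 103.7710211 ]
[-0.332, -0.553, 0.503] [-0.0087, 0.0012, 0.0109]
```

View pics/w1.png

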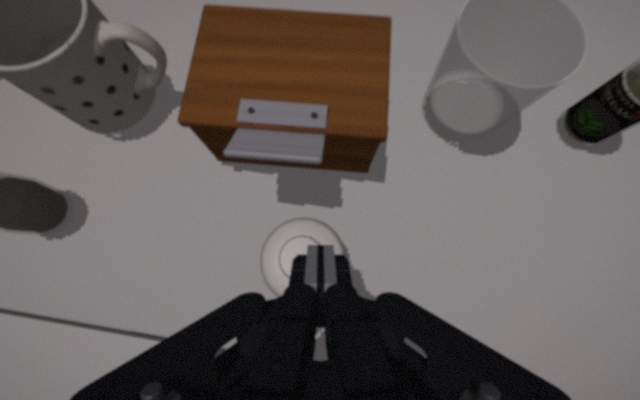

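```bash
python3 - <<'E'
from h import *
s=arm.observe();print(s['q'],s['joint_vel'],s['ee_pos'],s['ee_rot'],s['ft_force'])
E
```

```text
[  8.68334908 -44.33278215 -52.01883715  47.73029559   0.47371247
 179.91770302] [ 1.04111434  2.03053146 12.00014812 -1.9980477   0.63309899  0.01930148] [446.62726333 138.33950604 121.88296643] [-179.58302473  -34.58428908    8.78330654] [0.4267272  0.23093535 1.72202122]
```

Call:
play_rows(grip=[-1,-1,-1,-1,-1], travel=[[0,0,-0.1],[0,0,-0.2],[0,0,-0.3],[0,0,-0.3],[0,0,-0.3]], angular=[[0,0,-0.028],[0,0,-0.056],[0,0,-0.084],[0,0,-0.112],[0,0,-0.14]])

```text
time: 4.08
ee_pos: [427.6, 136.3, 171.9]
ee_rot: [151.3, -21.9, 65.5]
ft_force: [-0.2, 0.3, -1.6]
opening: -0.006
grip_force: 0.0
```

Call:
play_rows(grip=[-1,-1,-1,-1,-1], travel=[[0,0,0],[0,0,0],[0,0,0],[0,0,0],[0,0,0]], angular=[[0,0,-0.028],[0,0,-0.056],[0,0,-0.084],[0,0,-0.112],[0,0,-0.14]])

```text
time: 4.7
ee_pos: [427.5, 136.3, 171.4]
ee_rot: [145.0, 6.1, 108.3]
ft_force: [-0.8, -0.4, 1.1]
opening: -0.002
grip_force: 0.0
```

Call:
play_rows(grip=[-1,-1,-1,-1,-1], travel=[[0,0,0],[0,0,0],[0,0,0],[0,0,0],[0,0,0]], angular=[[0,0,-0.028],[0,0,-0.056],[0,0,-0.084],[0,0,-0.112],[0,0,-0.14]])

```text
time: 5.32
ee_pos: [427.5, 136.3, 171.4]
ee_rot: [160.9, 30.5, 155.3]
ft_force: [0.4, -0.3, -0.9]
opening: -0.003
grip_force: 0.0
```

```bash
cat >> h.py <<'E'
def tool2(a,yaw): return tool(a,yaw)*Ro.from_euler('z',180,degrees=True)
E
python3 - <<'E'
from h import *
s=arm.observe();print(s['q'],s['ee_pos'],s['ee_rot'])
plan([((450,225,110),tool2(35,4))])
w=load('w1'); 
print('tab edge',ray(w,224,158,91),ray(w,322,163,91),'knob',ray(w,303,247,48),'lid front corners',ray(w,181,122,79),ray(w,386,138,79),'back',ray(w,205,6,79),ray(w,391,17,79))
E
```

```text
[  8.73995328 -49.88784052 -49.23020339  55.17638664   0.54981947
  28.32330129] [427.47988689 136.25224996 171.35842191] [160.88121805  30.48028729 155.3385161 ]
[0.305, 0.478, 0.33] [0.0092, -0.001, -0.0679]
tab edge [495.4 202.3  91. ] [501.1 146.4  91. ] knob [456.5 152.3  48. ] lid front corners [519.4 240.   79. ] [528.3 110.3  79. ] back [610.7 247.9  79. ] [621.  116.3  79. ]
```

Call:
play_rows(grip=[-1,-1,-1,-1,-1], travel=[[0.08,0.12,0.08],[0.16,0.24,0.16],[0.24,0.36,0.25],[0.305,0.478,0.33],[0.305,0.478,0.33]], angular=[[0.0025,0,-0.017],[0.005,0,-0.034],[0.007,-0.001,-0.051],[0.0092,-0.001,-0.0679],[0.0092,-0.001,-0.0679]])

```text
time: 5.95
ee_pos: [436.8, 226.1, 125.8]
ee_rot: [179.7, 34.8, -176.3]
ft_force: [0.0, -0.7, 0.0]
opening: -0.003
grip_force: 0.0
```

```bash
python3 - <<'E'
from h import *
s=arm.observe();print(s['q'],s['ee_pos'],s['ee_rot'])
plan([((452,225,14),tool2(35,4))])
E
```

```text
[ 27.15281506 -34.80551924 -46.55037811  45.67413293 -12.81763475
  19.60231126] [436.82200606 226.10013803 125.78909255] [ 179.6823036    34.75007945 -176.30908776]
[0.343, -0.017, 0.523] [0.0004, -0.0007, -0.0007]
```

Call:
play_rows(grip=[-1,-1,-1,-1,-1], travel=[[0.08,0,0.13],[0.17,-0.01,0.26],[0.26,-0.017,0.39],[0.343,-0.017,0.523],[0.343,-0.017,0.523]], angular=[[0,0,0],[0,0,0],[0,0,0],[0,0,0],[0,0,0]])

```text
time: 6.58
ee_pos: [437.5, 220.9, 28.7]
ee_rot: [179.8, 34.5, -176.5]
ft_force: [-0.6, -0.6, 0.8]
opening: -0.001
grip_force: 0.0
```

```bash
python3 - <<'E'
from h import *
w=cap('top','t2');p,R=cur();print(p,'tip',p+R.apply([0,0,22]),R.as_matrix().round(2).tolist())
plan([((452,200,14),tool2(35,4)),((452,125,14),tool2(35,4)),((452,90,14),tool2(35,4))])
g=cv2.resize(w['pixels'][160:270,220:380],None,fx=4,fy=4)[:,:,::-1];cv2.imwrite('pics/t2c.png',g)
E
```

```text
[438.4518943  221.52232071  30.34962663] tip [450.93102794 222.3842653   12.25188437] [[-0.82, -0.06, 0.57], [-0.05, 1.0, 0.04], [-0.57, 0.0, -0.82]]
[-0.004, -0.149, -0.011] [-0.0001, -0.001, -0.0012]
[0.021, -0.648, -0.031] [-0.0001, -0.001, -0.0012]
[0.033, -0.881, -0.04] [-0.0001, -0.001, -0.0012]
```

View pics/t2c.png

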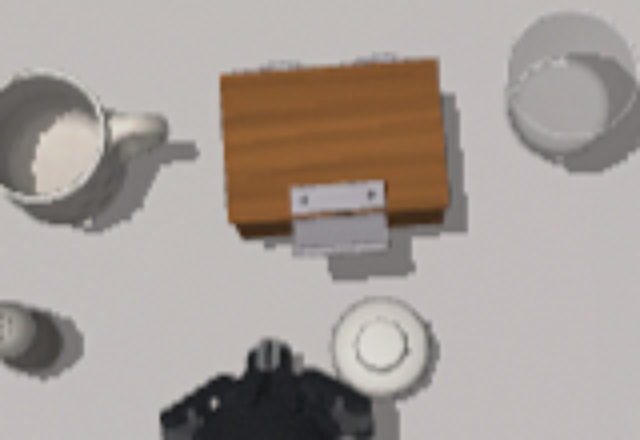

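The timer is at (382,347) in this crop with the fingertip at (270,345). They are level in x, so I push towards -y.

Call:
play_rows(grip=[-1,-1,-1,-1,-1], travel=[[0,-0.07,0],[0,-0.14,0],[0,-0.2,0],[0,-0.25,0],[0,-0.3,0]], angular=[[0,0,0],[0,0,0],[0,0,0],[0,0,0],[0,0,0]])

```text
time: 7.25
ee_pos: [440.5, 176.5, 29.1]
ee_rot: [179.8, 34.6, -176.4]
ft_force: [-0.4, 0.6, 1.0]
opening: 0.002
grip_force: 0.4
```

Call:
play_rows(grip=[-1,-1,-1,-1,-1], travel=[[0,-0.05,0],[0,-0.1,0],[0,-0.15,0],[0,-0.2,0],[0,-0.24,0]], angular=[[0,0,0],[0,0,0],[0,0,0],[0,0,0],[0,0,0]])

```text
time: 7.88
ee_pos: [442.6, 140.4, 28.6]
ee_rot: [179.8, 34.6, -176.4]
ft_force: [0.0, 0.3, 1.1]
opening: -0.0
grip_force: 0.4
```

```bash
python3 - <<'E'
from h import *
w=cap('top','t3');p,R=cur();print(p,'tip',p+R.apply([0,0,22]))
g=cv2.resize(w['pixels'][160:270,240:400],None,fx=4,fy=4)[:,:,::-1];cv2.imwrite('pics/t3c.png',g)
E
```

```text
[442.59668447 139.79912156  28.44281951] tip [455.05036807 140.63670114  10.32641188]
```

View pics/t3c.png

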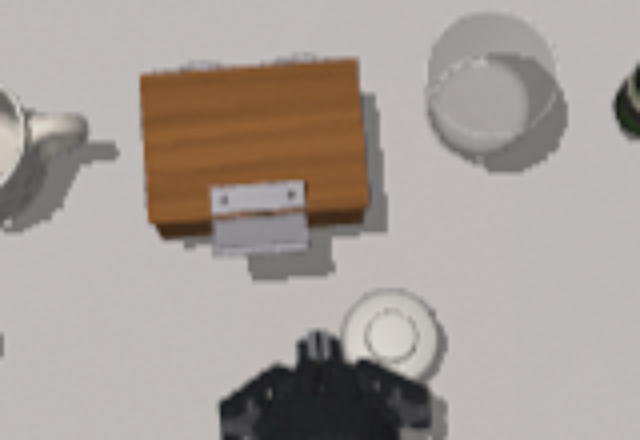

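Call:
play_rows(grip=[-1,-1,-1,-1,-1], travel=[[-0.02,-0.05,0],[-0.04,-0.1,0],[-0.04,-0.15,0],[-0.04,-0.19,0],[-0.04,-0.22,0]], angular=[[0,0,0],[0,0,0],[0,0,0],[0,0,0],[0,0,0]])

```text
time: 8.55
ee_pos: [449.9, 108.0, 32.2]
ee_rot: [179.8, 34.6, -176.4]
ft_force: [0.3, 1.1, 0.5]
opening: -0.001
grip_force: 0.5
```

```bash
python3 - <<'E'
from h import *
w=cap('top','t4');p,R=cur();print(p,'tip',p+R.apply([0,0,22]))
def tim(f):
    c=load(f);g=c['pixels'].copy()[225:265,295:380]
    h=cv2.cvtColor(g,cv2.COLOR_RGB2HSV);print(f,[h[2,2],h[20,45]])
    G=cv2.cvtColor(cv2.resize(g,None,fx=4,fy=4,interpolation=2),cv2.COLOR_RGB2GRAY)
    for r0,r1 in((40,58),):
        k=cv2.HoughCircles(G,cv2.HOUGH_GRADIENT,1,40,param1=60,param2=12,minRadius=r0,maxRadius=r1)
        if k is not None:
            for x,y,r in k[0][:3]: print((295+x/4,225+y/4,r),ray(c,295+x/4,225+y/4,30))
for f in('t0','t3','t4'):tim(f)
g=cv2.resize(w['pixels'][160:270,240:400],None,fx=4,fy=4)[:,:,::-1];cv2.imwrite('pics/t4c.png',g)
E
```

```text
[449.89012459 107.4996748   32.08020498] tip [462.35441368 108.34844105  13.97161328]
t0 [array([  5,   8, 187], dtype=uint8), array([  5,   8, 187], dtype=uint8)]
(np.float32(315.375), np.float32(246.875), np.float32(46.3)) [447.  149.8  30. ]
t3 [array([ 10,   8, 189], dtype=uint8), array([ 12,  12, 211], dtype=uint8)]
(np.float32(337.375), np.float32(244.875), np.float32(46.3)) [451.4  95.3  30. ]
(np.float32(334.625), np.float32(264.125), np.float32(52.9)) [404.2 102.9  30. ]
t4 [array([  9,   9, 191], dtype=uint8), array([ 15,  15, 206], dtype=uint8)]
(np.float32(350.375), np.float32(241.625), np.float32(48.2)) [459.2  62.9  30. ]
```

View pics/t4c.png

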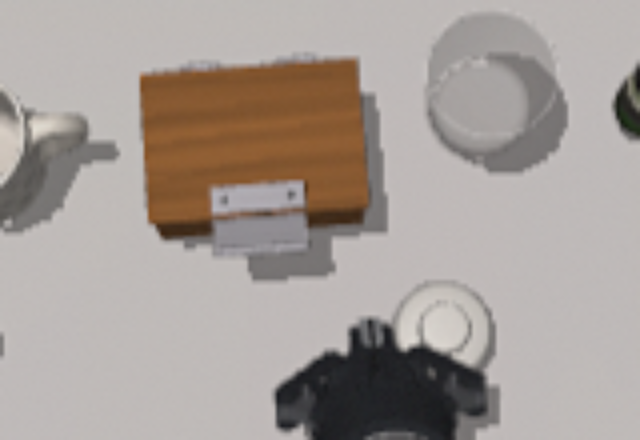

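```bash
cat >> h.py <<'E'
Hn=np.array([615.5,182,71]); YAW=4.0; A=75
def W(d,z,y=-2.): return Hn+Ro.from_euler('z',YAW,degrees=True).apply([d,y,z])
def tipfor(th,A=A,C0=(-100,6)):
    t=np.radians(th);c,s=np.cos(t),np.sin(t)
    C=np.array([C0[0]*c+C0[1]*s,-C0[0]*s+C0[1]*c]);a=np.radians(A);u=t+np.radians(34)
    n=np.array([-np.sin(u),-np.cos(u)]);per=np.array([np.cos(a),np.sin(a)])
    return C+11*abs(per@n)*n
E
python3 - <<'E'
from h import *
print(W(-170,-16),tipfor(0),tipfor(100))
plan([((455,165,58),tool2(35,4))])
p=np.array((455,165,58.))-tool2(35,4).apply([0,0,22])
plan([(W(-170,-16),tool2(75,4))],p,tool2(35,4))
E
```

```text
[446.0536244  168.14627136  55.        ] [-105.81600005   -2.62257467] [ 19.43749288 101.1434339 ]
[-0.145, 0.381, -0.255] [-0.0002, -0.0011, -0.001]
[0.153, 0.025, 0.017] [0.0, -0.1111, 0.0]
```

Call:
play_rows(grip=[-1,-1,-1,-1,-1], travel=[[0,0.1,0],[-0.05,0.2,-0.08],[-0.1,0.3,-0.16],[-0.145,0.38,-0.255],[-0.145,0.38,-0.255]], angular=[[0,0,0],[0,0,0],[0,0,0],[0,0,0],[0,0,0]])

```text
time: 9.22
ee_pos: [443.2, 165.7, 77.8]
ee_rot: [179.8, 34.8, -176.3]
ft_force: [0.3, 0.1, 0.2]
opening: 0.001
grip_force: 0.0
```

Call:
play_rows(grip=[-1,-1,-1,-1,-1], travel=[[0.04,0,0],[0.08,0.01,0.005],[0.11,0.02,0.01],[0.153,0.025,0.017],[0.153,0.025,0.017]], angular=[[0,-0.027,0],[0,-0.055,0],[0,-0.083,0],[0,-0.111,0],[0,-0.111,0]])

```text
time: 9.85
ee_pos: [452.2, 223.6, 188.8]
ee_rot: [-178.3, 68.0, -176.8]
ft_force: [0.5, -0.7, 0.2]
opening: 0.006
grip_force: 0.0
```

```bash
python3 - <<'E'
from h import *
w=cap('top','t5');cap('scene','s5');p,R=cur();print(p,R.as_euler('xyz',degrees=True),'tip',p+R.apply([0,0,22]),arm.observe()['q'])
T=tool2(75,4)
plan([(W(-150,-18),T),(W(-130,-20),T),(W(-106,-20),T)])
g=np.vstack([cv2.resize(load(f)['pixels'][a:a+100,b:b+200],None,fx=3,fy=3) for f,a,b in(('t5',165,220),('s5',190,230))])[:,:,::-1];cv2.imwrite('pics/t5c.png',g)
E
```

```text
[452.55819141 224.27770361 190.09030179] [-178.62479637   68.07261333 -177.10616464] tip [472.96142449 224.78042219 181.87718095] [ 36.62658225 -56.69969291 -69.291523    13.63119522 -32.34101725
  14.20830296]
[0.839, -0.365, 0.271] [-0.0067, -0.0193, -0.0007]
[0.802, -0.36, 0.399] [-0.0067, -0.0193, -0.0007]
[0.742, -0.353, 0.547] [-0.0067, -0.0193, -0.0007]
```

View pics/t5c.png

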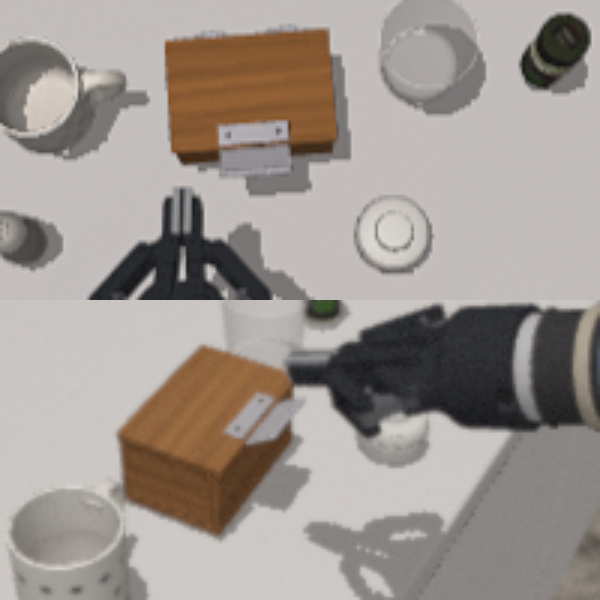

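```bash
cat > k.py <<'E'
from h import *
from scipy.optimize import least_squares
S=[([-76.937,2.75,5.684,92.934,0,82.678],[182.863,-492.116,253.312]),
([8.683349,-44.332782,-52.018837,47.730296,.473712,179.9177],[446.62726,138.33951,121.88297]),
([8.739953,-49.887841,-49.230203,55.176387,.549819,28.3233],[427.47989,136.25225,171.35842]),
([27.152815,-34.805519,-46.550378,45.674133,-12.817635,19.6023],[436.822,226.1001,125.78909]),
([36.626582,-56.699693,-69.291523,13.631195,-32.341017,14.2083],[452.55819,224.2777,190.0903])]
Y=lambda a:Ro.from_euler('y',a,degrees=True)
def cols(q):
    Z=Ro.from_euler('z',q[0],degrees=True);p=q[1]-q[2]+q[3]
    f=Y(q[1]-q[2]);q5=np.radians(q[4])
    v=[[1,0,0],[0,1,0],[0,0,1],Y(q[1]).apply([0,0,1]),f.apply([1,0,0]),f.apply([0,0,1]),Y(p).apply([1,0,0]),Y(p).apply([np.cos(q5),np.sin(q5),0])]
    return Z.apply(np.array(v)).T
M=np.vstack([cols(q) for q,_ in S]);b=np.hstack([x for _,x in S])
X=np.linalg.lstsq(np.vstack([M,np.eye(8)*1e-3]),np.hstack([b,np.zeros(8)]),rcond=None)[0]
lo=[-166,-56.7,-69.3,-121,-85];hi=[166,111,81,131,84]
def ik(tip,R):
    p=np.array(tip)-R.apply([0,0,22]);z=R.apply([0,0,1])
    def res(q): c=cols(q);return np.hstack([c@X-p,100*(c[:,7]-z)])
    best=min((least_squares(res,q0,bounds=(lo,hi)) for q0 in([20,-30,-40,40,-10],[10,0,0,30,0])),key=lambda r:r.cost)
    return best.cost,best.x
E
python3 - <<'E'
from k import *
print(X.round(1),(M@X-b).round(1))
for A in(45,55,65,75):
  for yaw in(4,12):
    T=tool2(A,yaw);print(A,yaw,[(round(ik(t,T)[0],1),ik(t,T)[1].round(0).tolist()) for t in(W(-150,-20),W(-106,-20),W(*tipfor(0,A)),W(*tipfor(50,A)),W(*tipfor(100,A)))])
E
```

```text
[  0.   66.9 224.7 388.3 503.9  22.6 114.3 293.3] [-0.  0. -0.  0.  0.  0. -0.  0. -0.  0.  0.  0. -0. -0. -0.]
45 4 [(np.float64(0.0), [19.0, -47.0, -65.0, 28.0, -10.0]), (np.float64(0.0), [17.0, -36.0, -60.0, 22.0, -9.0]), (np.float64(0.0), [17.0, -38.0, -59.0, 25.0, -9.0]), (np.float64(0.0), [16.0, -35.0, -47.0, 33.0, -8.0]), (np.float64(0.0), [13.0, -19.0, -35.0, 29.0, -6.0])]
45 12 [(np.float64(0.0), [12.0, -52.0, -67.0, 30.0, -0.0]), (np.float64(0.0), [11.0, -39.0, -61.0, 23.0, 1.0]), (np.float64(0.0), [11.0, -40.0, -60.0, 25.0, 1.0]), (np.float64(0.0), [10.0, -36.0, -48.0, 33.0, 1.0]), (np.float64(0.0), [9.0, -20.0, -36.0, 29.0, 2.0])]
55 4 [(np.float64(46.8), [23.0, -50.0, -69.0, 22.0, -17.0]), (np.float64(0.5), [19.0, -42.0, -69.0, 9.0, -12.0]), (np.float64(0.0), [18.0, -45.0, -69.0, 12.0, -12.0]), (np.float64(0.0), [17.0, -42.0, -58.0, 20.0, -10.0]), (np.float64(0.0), [14.0, -25.0, -46.0, 14.0, -8.0])]
55 12 [(np.float64(95.0), [14.0, -54.0, -69.0, 27.0, -3.0]), (np.float64(10.7), [12.0, -45.0, -69.0, 13.0, -0.0]), (np.float64(3.7), [11.0, -48.0, -69.0, 15.0, 0.0]), (np.flo
[... 515 characters left out ...]
4.0, -47.0, -69.0, 13.0, -4.0]), (np.float64(0.0), [10.0, -51.0, -69.0, 7.0, 2.0]), (np.float64(0.0), [9.0, -29.0, -57.0, -2.0, 3.0])]
75 4 [(np.float64(637.2), [40.0, -27.0, -69.0, -5.0, -48.0]), (np.float64(384.6), [34.0, -17.0, -69.0, -25.0, -41.0]), (np.float64(378.9), [32.0, -27.0, -69.0, -12.0, -37.0]), (np.float64(67.6), [22.0, -42.0, -69.0, -6.0, -20.0]), (np.float64(0.0), [15.0, -24.0, -62.0, -23.0, -11.0])]
75 12 [(np.float64(1063.8), [31.0, -41.0, -69.0, 12.0, -31.0]), (np.float64(716.4), [23.0, -36.0, -69.0, 1.0, -20.0]), (np.float64(660.9), [21.0, -42.0, -69.0, 7.0, -16.0]), (np.float64(142.3), [12.0, -49.0, -69.0, 4.0, -2.0]), (np.float64(0.0), [9.0, -26.0, -64.0, -22.0, 3.0])]
```

```bash
python3 - <<'E'
from k import *
T=tool2(50,4)
for t in((460,172,130),W(-140,-22),W(-106,-22),*[W(*tipfor(x,50)) for x in(0,20,50,80,100)]):print(np.round(t,0),ik(t,T)[0].round(2),ik(t,T)[1].round(0))
plan([((460,172,130),T)])
plan([(W(-140,-22),T)],np.array((460,172,130.))-T.apply([0,0,22]),T)
E
```

```text
[460 172 130] 1.29 [ 21. -57. -62.  37. -14.]
[476. 170.  49.] 0.01 [ 19. -49. -69.  21. -12.]
[510. 173.  49.] 0.0 [ 18. -39. -65.  15. -10.]
[510. 173.  68.] 0.0 [ 18. -42. -64.  19. -10.]
[515. 173. 105.] 0.0 [ 17. -43. -60.  24. -10.]
[548. 175. 151.] 0.0 [ 16. -39. -53.  27.  -9.]
[601. 179. 172.] 0.0 [ 14. -29. -45.  25.  -8.]
[638. 182. 169.] 0.0 [ 14. -22. -41.  22.  -7.]
[0.314, -0.352, 0.048] [-0.0064, 0.0502, -0.0022]
[0.346, -0.019, 0.428] [0.0, 0.0, 0.0]
```

```bash
python3 - <<'E'
from k import *
T=tool2(46,4);a=(465,170,125.)
print(ik(a,T),ik(W(-140,-22),T))
plan([(a,T)])
plan([(W(-140,-22),T)],np.array(a)-T.apply([0,0,22]),T)
E
```

```text
(np.float64(2.4206258506464968e-27), array([ 19.23883711, -52.39810232, -59.14384618,  38.27948976,
       -10.89872575])) (np.float64(3.291755126039344e-26), array([ 18.55985176, -45.57524351, -65.17577793,  25.33437028,
       -10.41844066]))
[0.323, -0.365, 0.095] [-0.0064, 0.0613, -0.0024]
[0.314, -0.004, 0.405] [0.0, 0.0, 0.0]
```

Call:
play_rows(grip=[-1,-1,-1,-1,-1], travel=[[0.08,-0.09,0.02],[0.16,-0.18,0.05],[0.24,-0.27,0.07],[0.323,-0.365,0.095],[0.323,-0.365,0.095]], angular=[[-0.002,0.015,-0.001],[-0.003,0.03,-0.001],[-0.005,0.045,-0.002],[-0.0064,0.0613,-0.0024],[-0.0064,0.0613,-0.0024]])

```text
time: 10.58
ee_pos: [449.3, 165.5, 137.9]
ee_rot: [-179.9, 45.7, -176.3]
ft_force: [0.9, 0.2, 0.2]
opening: 0.002
grip_force: 0.0
```

```bash
python3 - <<'E'
from k import *
T=tool2(46,4);p,R=cur();print(p,p+R.apply([0,0,22]),R.as_euler('xyz',degrees=True))
plan([(W(-140,-22),T)])
E
```

```text
[449.3169347  165.54782553 137.9008543 ] [465.02687199 166.51886121 122.53026681] [-179.87965617   45.68003667 -176.29482425]
[0.299, 0.02, 0.396] [-0.0009, -0.0009, -0.0006]
```

Call:
play_rows(grip=[-1,-1,-1,-1,-1], travel=[[0.08,0.01,0.1],[0.15,0.01,0.2],[0.225,0.02,0.3],[0.3,0.02,0.396],[0.3,0.02,0.396]], angular=[[0,0,0],[0,0,0],[0,0,0],[0,0,0],[0,0,0]])

```text
time: 11.2
ee_pos: [457.4, 171.0, 60.7]
ee_rot: [-179.8, 45.5, -175.9]
ft_force: [-0.2, -0.8, -0.0]
opening: 0.002
grip_force: 0.0
```

```bash
python3 - <<'E'
from k import *
T=tool2(46,4);p,R=cur();print(p,p+R.apply([0,0,22]),R.as_euler('xyz',degrees=True))
plan([(W(-122,-22),T),(W(-105,-22),T),(W(-105,-10),T)])
E
```

```text
[457.38791202 171.03817886  60.72527797] [473.03640931 172.07118933  45.29616841] [-179.77751775   45.46631693 -175.91108463]
[-0.114, -0.014, 0.082] [-0.0004, -0.0015, 0.0002]
[-0.193, -0.014, 0.162] [-0.0004, -0.0015, 0.0002]
[-0.25, -0.014, 0.106] [-0.0004, -0.0015, 0.0002]
```

Call:
play_rows(grip=[-1,-1,-1,-1,-1], travel=[[-0.06,-0.01,0.04],[-0.114,-0.014,0.082],[-0.15,-0.014,0.12],[-0.193,-0.014,0.162],[-0.193,-0.014,0.162]], angular=[[0,0,0],[0,0,0],[0,0,0],[0,0,0],[0,0,0]])

```text
time: 11.82
ee_pos: [498.1, 172.2, 69.6]
ee_rot: [-179.9, 45.9, -176.0]
ft_force: [0.7, 0.2, 0.1]
opening: 0.002
grip_force: 0.0
```

```bash
python3 - <<'E'
from k import *
c=cap('scene','s6');t=cap('top','t6')
T=tool2(46,4);p,R=cur();print(p,p+R.apply([0,0,22]))
plan([(W(*tipfor(x,46)),T) for x in(0,8,16,24,32)])
g=np.vstack([cv2.resize(load(f)['pixels'][a:a+75,b:b+150],None,fx=4,fy=4) for f,a,b in(('t6',170,250),('s6',200,250))])[:,:,::-1];cv2.imwrite('pics/t6c.png',g)
E
```

```text
[497.40623043 172.11980231  68.83979673] [513.14110681 173.18055434  53.50068102]
[-0.053, -0.003, -0.083] [-0.0003, -0.0006, -0.0]
[-0.126, -0.003, -0.149] [-0.0003, -0.0006, -0.0]
[-0.208, -0.003, -0.204] [-0.0003, -0.0006, -0.0]
[-0.299, -0.003, -0.247] [-0.0003, -0.0006, -0.0]
[-0.396, -0.003, -0.276] [-0.0003, -0.0006, -0.0]
```

View pics/t6c.png

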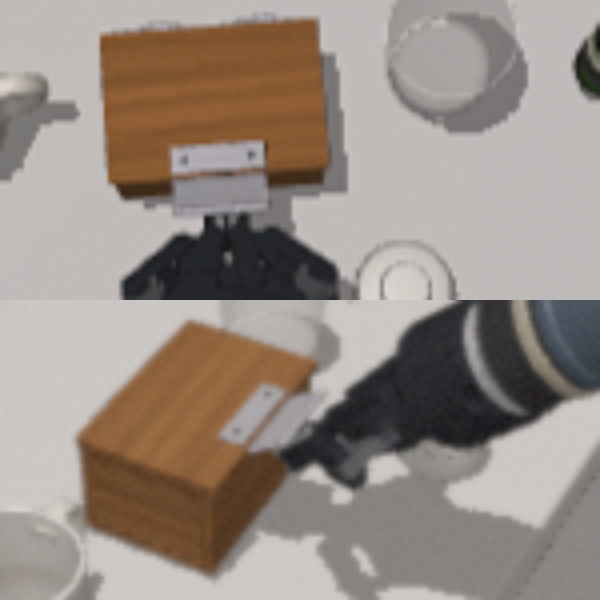

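The fingertip is under the tab, at about (226,215) in the top crop. The timer is clear to the right and the lid is still shut, so I start lifting.

Call:
play_rows(grip=[-1,-1,-1,-1,-1], travel=[[-0.053,-0.003,-0.083],[-0.126,-0.003,-0.149],[-0.208,-0.003,-0.204],[-0.299,-0.003,-0.247],[-0.396,-0.003,-0.276]], angular=[[0,0,0],[0,0,0],[0,0,0],[0,0,0],[0,0,0]])

```text
time: 12.55
ee_pos: [509.7, 172.7, 141.6]
ee_rot: [-179.9, 45.9, -176.0]
ft_force: [-0.7, 1.1, -0.4]
opening: 0.0
grip_force: 0.3
```

```bash
python3 - <<'E'
from k import *
c=cap('scene','s7')
T=tool2(46,4);p,R=cur();print(p,p+R.apply([0,0,22]),W(*tipfor(32,46)))
plan([(W(*tipfor(x,46)),T) for x in(40,47,54,61,68)])
g=cv2.resize(c['pixels'][170:280,250:400],None,fx=4,fy=4)[:,:,::-1];cv2.imwrite('pics/t7c.png',g)
E
```

```text
[511.84630347 172.99600751 145.30692586] [527.68263301 174.07721316 130.07401213] [524.91847985 173.66103928 124.93189887]
[-0.064, -0.002, -0.003] [-0.0002, 0.0005, -0.0002]
[-0.153, -0.001, -0.002] [-0.0002, 0.0005, -0.0002]
[-0.243, -0.001, 0.011] [-0.0002, 0.0005, -0.0002]
[-0.329, -0.001, 0.036] [-0.0002, 0.0005, -0.0002]
[-0.412, -0.001, 0.072] [-0.0002, 0.0005, -0.0002]
```

View pics/t7c.png

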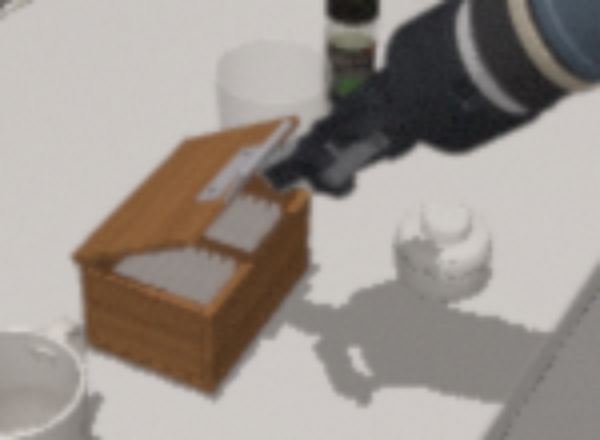

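The lid is up about 35° on the fingertip, which sits under the tab at (280,178) in the crop. I continue along the arc.

Call:
play_rows(grip=[-1,-1,-1,-1,-1], travel=[[-0.064,0,-0.003],[-0.153,0,-0.002],[-0.243,0,0.011],[-0.329,0,0.036],[-0.412,0,0.072]], angular=[[0,0,0],[0,0,0],[0,0,0],[0,0,0],[0,0,0]])

```text
time: 13.22
ee_pos: [561.2, 176.2, 178.4]
ee_rot: [-179.9, 45.9, -176.0]
ft_force: [-0.4, -1.1, 0.0]
opening: 0.003
grip_force: 0.3
```

```bash
python3 - <<'E'
from k import *
T=tool2(46,4);p,R=cur();print(p,p+R.apply([0,0,22]),W(*tipfor(68,46)))
plan([(W(*tipfor(x,46)),T) for x in(76,83,90,96,102)])
E
```

```text
[561.22783543 176.17752418 178.39440205] [576.99008879 177.24450634 163.08385282] [578.13181488 177.38207815 167.17796553]
[-0.113, 0.0, 0.041] [-0.0003, -0.0003, -0.0001]
[-0.182, 0.0, 0.099] [-0.0003, -0.0003, -0.0001]
[-0.243, 0.001, 0.165] [-0.0003, -0.0003, -0.0001]
[-0.288, 0.001, 0.228] [-0.0003, -0.0003, -0.0001]
[-0.325, 0.001, 0.29] [-0.0003, -0.0003, -0.0001]
```

Call:
play_rows(grip=[-1,-1,-1,-1,-1], travel=[[-0.113,0,0.041],[-0.182,0,0.099],[-0.243,0,0.165],[-0.288,0,0.228],[-0.325,0,0.29]], angular=[[0,0,0],[0,0,0],[0,0,0],[0,0,0],[0,0,0]])

```text
time: 13.85
ee_pos: [626.5, 180.6, 183.0]
ee_rot: [-179.9, 46.0, -176.0]
ft_force: [0.3, -0.4, 1.1]
opening: 0.002
grip_force: 0.8
```

```bash
python3 - <<'E'
from k import *
c=cap('scene','s8');t=cap('top','t8')
p,R=cur();print(p,p+R.apply([0,0,22]))
g=np.vstack([cv2.resize(load(f)['pixels'][a:a+75,b:b+150],None,fx=4,fy=4) for f,a,b in(('t8',170,250),('s8',180,250))])[:,:,::-1];cv2.imwrite('pics/t8c.png',g)
E
```

```text
[625.80778942 180.43382397 181.8287367 ] [641.54987431 181.49131396 166.49679363]
```

View pics/t8c.png

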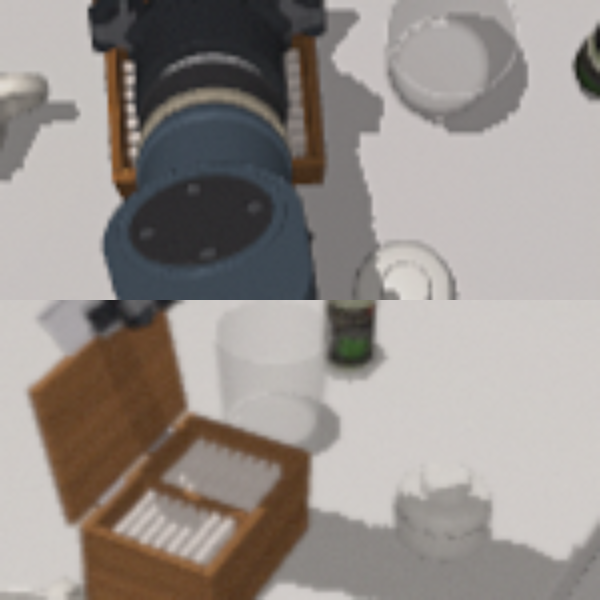

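The lid is past upright and leaning back. I back the tool straight out and check.

Call:
play_rows(grip=[-1,-1,-1,-1,-1], travel=[[0,0,-0.15],[0,0,-0.4],[0,0,-0.7],[0,0,-0.9],[0,0,-0.9]], angular=[[0,0,0],[0,0,0],[0,0,0],[0,0,0],[0,0,0]])

```text
time: 14.58
ee_pos: [528.4, 174.5, 279.9]
ee_rot: [180.0, 46.2, -176.0]
ft_force: [-0.4, 0.7, 0.2]
opening: -0.004
grip_force: 0.0
```

Call:
play_rows(grip=[-1,-1,-1,-1,-1], travel=[[0,0,0],[0,0,0],[0,0,0],[0,0,0],[0,0,0]], angular=[[0,0,0],[0,0,0],[0,0,0],[0,0,0],[0,0,0]])

```text
time: 15.2
ee_pos: [528.5, 174.0, 275.9]
ee_rot: [-179.9, 45.8, -176.0]
ft_force: [0.0, -0.5, 0.7]
opening: 0.0
grip_force: 0.0
```

```bash
python3 - <<'E'
from k import *
c=cap('scene','s9');s=arm.observe();print(s['ee_pos'],s['joint_vel'].round(1),s['ft_force'],s['time'])
th=np.radians(112);
for th in(1.75,1.85,1.95):
  print(th,[proj(c,W(-93*np.cos(th),93*np.sin(th),y)) for y in(67,-67)],'tab',proj(c,W(-116*np.cos(th)+20*np.sin(th),116*np.sin(th)+20*np.cos(th),0)))
g=cv2.resize(c['pixels'][150:290,210:400],None,fx=4,fy=4)[:,:,::-1];cv2.imwrite('pics/t9c.png',g)
E
```

```text
[528.45256742 173.99329535 276.05201283] [ 0.  -0.2  0.   0.1 -0.1  0. ] [ 0.61088315 -0.02941161  1.25038403] 15.25
1.75 [array([260.4, 202.6]), array([291.5, 174.7])] tab [267.7 178.3]
1.85 [array([257. , 202.2]), array([288.3, 174.5])] tab [264.  178.8]
1.95 [array([253.9, 202.2]), array([285.4, 174.7])] tab [260.5 179.7]
```

View pics/t9c.png

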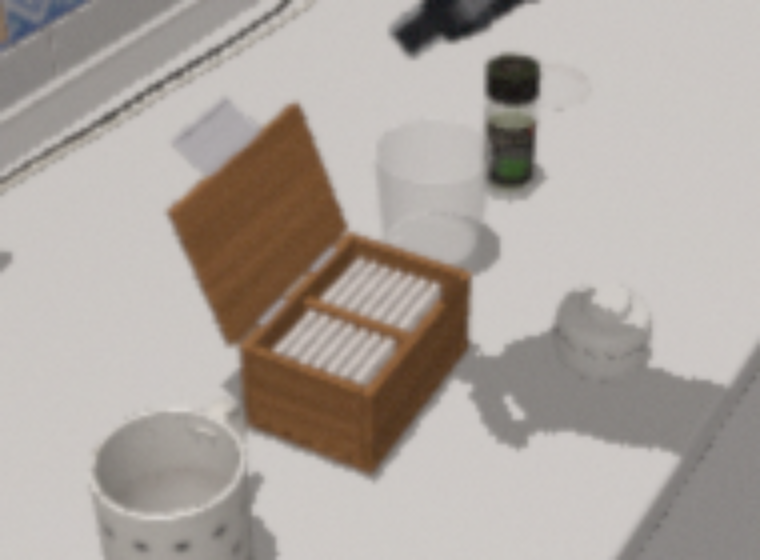

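The lid's corner is at pixel (252,203), which matches 1.95 rad (fully open). The timer stands upright at (360,232), and the arm is clear of everything.

```bash
python3 -c "
from workcell import arm
print(arm.finish_job())"
```

```text
the job is handed in; nothing more can be done
None
```

I've handed the job in: the timer stands upright about 107 mm to the right of the caddy's middle line (92 mm needed), and the lid rests fully open at about 1.95 rad, but the hand-in gave no verdict back.

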